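Fit the drip pan in the table grill

TASK

Get the electric table grill ready for supper: press the release key on its front ledge so that the drip drawer springs out, set the clean aluminium drip pan flat down into the drawer's recess and let go of it there, without dropping it, then push the drawer home until it clicks and stays shut by itself. The key, the latch and the drawer are light parts, so press and push gently, by feel, and do not ram the drawer against its stop. Leave the two dipping bowls, the tongs and the bottle on its rack where they are.

Things in the scene. Friction and masses are not known exactly. Their poses are not given: they have to be found in the camera images.
- grill_mouth (a point): Electric table grill, fixed: dark steel box 300 wide, 240 deep, 78 mm high to its deck, black ribbed hotplate on top (to 89 mm), side handles, round thermostat knob (98 mm high) at the right end of the front ledge seen from in front. Point: middle of its front face, 37 mm above the counter. x points into the grill, y along the front to its left seen from in front, z up.
- key_top (a point): Release key: grey oblong cap, 20 mm (grill x) by 34 mm (grill y), 10 mm proud of the deck at the left end of the front ledge. Point: middle of its upper face, 88 mm above the counter, 22 mm behind the grill's front face and 85 mm left of its middle; moves with the key. The hotplate begins 23 mm behind the key.
- key (a joint): Key travel, m: 0 up, grows as pressed straight down, hard stop at 0.008. Sprung: 2.4 N to start, 3 to 4 N where its hook frees the drawer (2 to 4 mm down), 7.2 N fully down. It carries the latch's hook, so it also dips and jumps up as the drawer passes the latch (the click).
- drawer_front (a point): Drip drawer's steel front: plate 200 mm wide, 50 mm high (12 to 62 mm above the counter) in the middle of the grill's front, its outer face 20 mm proud of the grill's at joint value 0. Point: middle of the plate's outer face, 37 mm above the counter; moves with the drawer. Axes as grill_mouth: x is the way to push.
- drawer (a joint): Drawer travel, m: grows as it slides out along -x of grill_mouth. Fully out 0.105, held by a 2.3 N spring (3.6 N when in); comes out in about 1 s. Latched it rests at 0 to 0.002, but to click it must first go 0 to 10 mm farther in than that (its catch is set differently each time) against up to 9 N; just past the click it meets a rubber buffer (18 N per mm). Not clicked, it springs out again.
- drawer_bay (a point): Middle of the floor of the drawer's recess, 18 mm above the counter, 73 mm behind the front's outer face; moves with the drawer. Recess 89 mm (x) by 61 mm (y) inside; its walls, 3 to 4 mm thick, rise 10 mm. Fully out it is clear of the grill, whose opening is 66 mm high. A striker arm stands back from the drawer's front 72 to 93 mm left of the middle. Axes as grill_mouth.
- pan_center (a point): Loose aluminium drip pan: open rectangular tray 84 mm long (its x), 56 mm wide (its y), 28 mm high, walls 3 mm, about 70 g. Point: its centre, 14 mm above its underside. Grasp it across the 56 mm width, outside, by the upper 15 mm, as the recess's walls come 10 mm up its sides. Seated, the point is 14 mm above drawer_bay; either way round.
- bowl_a: White ceramic dipping bowl, 84 mm across, 34 mm high; origin at the middle of its underside. Leave alone.
- bowl_b: The other such dipping bowl, same size. Leave alone.
- tongs: Steel serving tongs lying flat along their x, 245 mm long, about 60 mm wide, 22 mm high; origin near their middle on the counter. Leave alone.
- sauce_center (a point): Small amber glass bottle with a dark cap, 48 mm across, 130 mm high, standing on a steel wire rack 150 x 110 mm, 56 mm high. The point is the bottle's centre, half-way up. Leave alone.
Not all that is in view belongs to the job. What is shaped like the part that bears pan_center but orange or yellow is not meant.

How it is judged:
On the way, in this order (a step that is already met when the one before it is completed fails the run):
1. the drip drawer has sprung out (value of joint drawer above 0.09 m), for 0.2 s.
2. the pan sits flat in the recess of the open drawer, let go (x of pan_center in the frame of drawer_bay between -0.004 and 0.004 m and y of pan_center in the frame of drawer_bay between -0.004 and 0.004 m and z of pan_center in the frame of drawer_bay between 0.01 and 0.0165 m and angle between pan_center's own z axis and vertical below 0.06 rad and value of joint drawer above 0.07 m and contact force between the fingers and pan below 0.1 N), for 0.2 s.
At the end, for the whole second after the job is handed in: The drawer is latched shut by itself (drawer joint below 4 mm and still), the key is fully up (within 1.2 mm), and the pan lies flat and still in the drawer's recess (within 4 mm of its middle, its underside within 2.5 mm of the floor, level within 0.06 rad) (x of pan_center in the frame of drawer_bay between -0.004 and 0.004 m and y of pan_center in the frame of drawer_bay between -0.004 and 0.004 m and z of pan_center in the frame of drawer_bay between 0.01 and 0.0165 m and angle between pan_center's own z axis and vertical below 0.06 rad and value of joint drawer below 0.004 m and value of joint key below 0.0012 m and linear speed of each of drawer, pan below 0.01 m/s); the robot touches nothing.
It fails at once if the drawer pushed or pressed on with more than 20 N (contact force between any of the fingers, the arm and drawer above 20 N).
It fails at once if the pan rammed into the drawer with more than 40 N (contact force between pan and drawer above 40 N).
It fails at once if the key pressed with more than 25 N (contact force between any of the fingers, the arm and key above 25 N).
It fails at once if the pan let go more than 20 mm above its place (height (world z) of pan_center above 0.054 m and contact force between the fingers and pan below 0.05 N).
It fails at once if a bowl, the tongs or the bottle moved by more than 15 mm (distance of any of bowl_a, bowl_b, tongs, sauce_center from where it was at the start of the episode above 0.015 m).
It also fails if it takes over 64 s, if anything falls off the work surface, if the arm or the gripper's body presses on something with over 40 N, if the wrist force passes 120 N, or if a joint passes its speed limit or range.

ROBOT

A 7-joint arm with a two-finger parallel gripper is mounted at the origin on the work surface. World frame = base frame: x ahead of the robot, y to its left, z up, the work surface at z = 0. Lengths are in m, angles in rad, forces in N, time in s.
With the tool pointing down it reaches from about 0.425 to 0.875 m from the base axis. Payload 9.9 kg.
Tool frame: the origin (TCP) lies midway between the tips of the shut fingers; the grasp point (between the pads) lies 19 mm behind it; z points along the fingers, y is the direction in which the jaws open and shut (so a half turn about z gives the same grasp; the last joint's range is limited). The gripper opens to 85 mm and grips with 20 to 120 N. Pads are 22 mm wide; open, the fingers measure 114 mm over their backs; the gripper's body (76 mm by 85 mm) begins 54 mm behind the grasp point. The pads swing forward as they close: fully open they stand 13 mm farther back than shut.
Start: joints at [-0.084, 0.576, 0.025, 1.437, -0.015, 1.129, -0.057], TCP at [0.675, 0, 0.231] pointing down, gripper open.
Joint ranges: [-2.76, 2.76], [-0.34, 2.15], [-1.52, 1.57], [0.19, 2.46], [-1.09, 4.23], [0.17, 1.99], [-2.82, 2.82]. Speed limits (rad/s): [2.22, 2.22, 3.01, 3.01, 3.14, 3.14, 3.14].

INTERFACE

Orientations are given as a 3x3 rotation matrix whose columns are the frame's x, y, z axes.
In Python, from rig import ctrl gives the robot as it stands.
- The arm moves only by the shell command python3 -m pendant 'ROWS' [OPENING] [FORCE]. ROWS is JSON, a list of rows, each a list of 2 entries, a list of its own where there are three numbers: the shift along the tool's x, y, z in mm, then the turn about the tool's z in degrees. In form: [[[x, y, z], turn], ...]. A call has 1 to 12 rows; each row shifts and turns the commanded pose from where the row before left it, along the tool's axes as they then stand; what a row does not reach is not made up. A row lasts 1/8 s, in which the tool goes at most 62.5 mm and 10.7 degrees, less where a joint would pass 70% of its speed; a pose out of reach is approached as far as the arm can. A call is refused whole if a number of a shift passes 62.5 or a number of a turn 10.7, either way. A call with a gripper value outside its range is refused whole. OPENING is the gripper's target within -1 to 1 (shut at 1, half-way at 0, fully open at -1), set as the call begins (- or left out, the last holds). The fingers move at their own pace and stop on an object; FORCE is the grip in N (left out, the last holds). Time passes only in rows, so rows that do not move let the fingers close. It gives the time, the measured TCP pose, the force and the opening at its end, in the units of the state.
- ctrl.get_state(): the state, without advancing time (a new reading comes with each control period).
- ctrl.capture(name): name is "scene" or "side" or "wrist"; returns a dict with "image" (384x512x3 uint8, red, green, blue), "z_map" (384x512 float32, m along the optical axis (not along the pixel's ray), 0 where there is no reading), "fx", "fy", "cx", "cy" (pixels), "world_to_cam" (4x4, takes a point from world to camera coordinates). Camera axes: x right, y up, looking along -z (the intrinsics and any distortion apply to the point x, -y, -z); pixel columns grow to the right and rows downward; lengths in m; the calibration is good to about 2 mm. A picture is of the moment at which its call begins.
- ctrl.sign_off(): hands the job in, once; it reports no verdict.
The state is a dict: "time_s": time; "joint_positions": joint angles; "joint_velocities": joint speeds; "joint_efforts": joint torques, N m; "ee_pos": TCP position; "tool_rot": TCP orientation; "ft_force": force on the tool from outside, world axes, zero at the start; "moment": the same for the moment, N m; "gripper_width": opening from 0.0 (shut) to 1.0 (fully open).
Only numpy, scipy, OpenCV 4.12 (cv2) and the standard library are available. Lean on these libraries where they do the work, as an engineer would, in place of code of your own. Each camera call takes 0.05 s, during which the arm holds its last target.

## Working session

There is one attempt and no reset: what is moved stays moved. The work goes in short steps, Python scripts to look and compute and a shell command to move; the robot and the scene stay as the last step left them, time stands still between calls to the robot, and variables do not carry over. Pictures are saved under pics/ and viewed, and the job is handed in when it is done.

```bash
ls; mkdir -p pics
python3 - <<'E'
from rig import ctrl
import cv2,numpy as np
s=ctrl.get_state();print(s)
for n in("scene","side","wrist"):
    c=ctrl.capture(n);cv2.imwrite(f"pics/{n}0.png",c["image"][:,:,::-1]);np.savez(f"pics/{n}0.npz",**c)
    print(n,c["fx"],c["fy"],c["cx"],c["cy"],c["world_to_cam"].round(3).tolist(),[k for k in c])
E
```

```text
pics
{'time_s': 0.0, 'joint_positions': array([-0.08376806,  0.5765246 ,  0.02479906,  1.4379264 , -0.01498214,
        1.12902561, -0.05649938]), 'joint_velocities': array([ 7.92789714e-04,  9.90144403e-04,  7.32827773e-05,  8.60705886e-04,
        3.87475626e-04, -6.78176495e-04,  4.35869883e-04]), 'joint_efforts': array([ 1.10782021e-03, -7.65753937e+01,  2.25157209e+00, -2.85965914e+01,
        1.54639565e-02,  1.25475466e-02,  7.09064329e-05]), 'ee_pos': array([6.74527327e-01, 3.36025011e-06, 2.30440226e-01]), 'tool_rot': array([[-4.80195306e-05,  9.99998557e-01, -1.69817701e-03],
       [ 9.99999996e-01,  4.78826519e-05, -8.06438448e-05],
       [-8.05624152e-05, -1.69818087e-03, -9.99998555e-01]]), 'ft_force': array([ 0.29753172, -0.07335509, -1.05993401]), 'moment': array([-0.00486927,  0.04468749,  0.01627688]), 'gripper_width': 0.9990336377902597}
scene 379.9232558963577 379.9232558963577 254.11001259202163 192.90968797133192 [[0.762, 0.647, 0.009, -0.386], [-0.443, 0.512, 0.736, 0.14], [0.472, -0.565, 0.677, -1.492], [0.0, 0.0, 0.0, 1.0]] ['image', 'z_map', 'fx', 'fy', 'cx', 'cy', 'world_to_cam']
side 357.85615040993514 357.85615040993514 261.1157573556556 191.49310623990448 [[-0.985, -0.171, 0.002, 0.503], [0.11, -0.622, 0.776, -0.125], [-0.132, 0.764, 0.631, -0.993], [0.0, 0.0, 0.0, 1.0]] ['image', 'z_map', 'fx', 'fy', 'cx', 'cy', 'world_to_cam']
wrist 299.15516381533894 299.15516381533894 262.13677598207886 191.2473302711147 [[1.0, -0.001, -0.001, -0.674], [0.0, 0.945, -0.326, 0.042], [0.001, 0.326, 0.945, -0.382], [0.0, 0.0, 0.0, 1.0]] ['image', 'z_map', 'fx', 'fy', 'cx', 'cy', 'world_to_cam']
```

View pics/scene0.png

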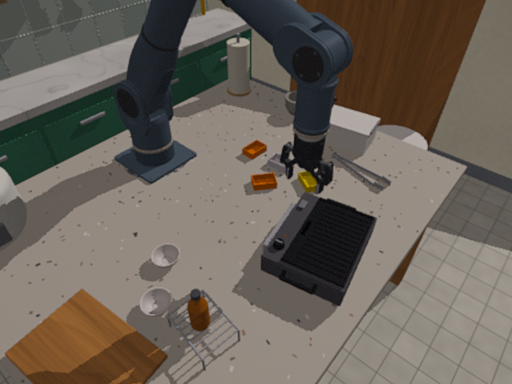

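View pics/side0.png

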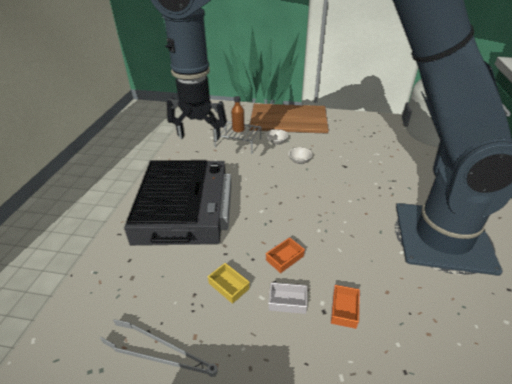

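View pics/wrist0.png

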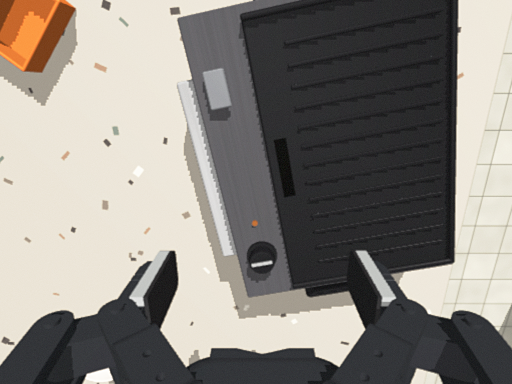

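Pan candidates in the side view are orange (286,253), orange (346,306), yellow (229,282) and silver-grey (289,297). The silver one fits "aluminium". In the wrist view, the key is the grey block at (216,90), the knob is at (261,258), and the drawer front is the light strip from (180,85) to (228,252).

```bash
cat > h.py <<'E'
import numpy as np,cv2
from rig import ctrl
def grab(n,tag):
    c=ctrl.capture(n);cv2.imwrite(f"pics/{tag}.png",c["image"][:,:,::-1]);np.savez(f"pics/{tag}.npz",**c);return c
def load(tag): return dict(np.load(f"pics/{tag}.npz"))
def cloud(c):
    z=c["z_map"];v,u=np.mgrid[:z.shape[0],:z.shape[1]]
    p=np.stack([(u-c["cx"])/c["fx"]*z,-(v-c["cy"])/c["fy"]*z,-z],-1)
    T=np.linalg.inv(c["world_to_cam"]);w=p@T[:3,:3].T+T[:3,3];w[z==0]=np.nan;return w
def crop(tag,u0,u1,v0,v1,k,out):
    im=cv2.imread(f"pics/{tag}.png")[v0:v1,u0:u1];cv2.imwrite(f"pics/{out}.png",cv2.resize(im,None,fx=k,fy=k,interpolation=cv2.INTER_CUBIC))
def ray(c,u,v):
    d=np.array([(u-c["cx"])/c["fx"],-(v-c["cy"])/c["fy"],-1]);T=np.linalg.inv(c["world_to_cam"]);return T[:3,3],T[:3,:3]@d
def atz(c,u,v,z):
    o,d=ray(c,u,v);return o+d*(z-o[2])/d[2]
def tri(c1,p1,c2,p2):
    o1,d1=ray(c1,*p1);o2,d2=ray(c2,*p2);A=np.stack([d1,-d2],1);t=np.linalg.lstsq(A,o2-o1,rcond=None)[0]
    a=o1+d1*t[0];b=o2+d2*t[1];return (a+b)/2,np.linalg.norm(a-b)
E
python3 - <<'E'
from h import *
np.set_printoptions(precision=4,suppress=True)
crop("side0",180,380,220,340,4,"side0pan")
crop("wrist0",160,320,0,300,2,"wrist0key")
w=cloud(load("wrist0"))
for u,v in [(216,85),(222,108),(261,258),(190,120),(205,165),(220,220),(220,150),(150,300),(355,100)]: print(u,v,w[v,u])
w=cloud(load("side0"))
for u,v in [(289,297),(272,284),(307,284),(286,253),(346,306),(229,282),(301,155),(278,136),(238,115),(300,330),(210,210),(165,350)]: print(u,v,w[v,u])
# floor check
m=(np.abs(w[...,2])<.03); print(np.nanmedian(w[...,2][m]))
E
```

```text
216 85 [0.6323 0.087  0.0886]
222 108 [0.6366 0.067  0.0878]
261 258 [ 0.6724 -0.0865  0.0959]
190 120 [0.6001 0.0537 0.0619]
205 165 [0.6125 0.0066 0.0621]
220 220 [ 0.6256 -0.0575  0.0627]
220 150 [0.6317 0.0262 0.079 ]
150 300 [0.6312 0.0082 0.2796]
355 100 [0.7593 0.0739 0.0852]
289 297 [0.3977 0.2711 0.0051]
272 284 [0.4402 0.2575 0.0264]
307 284 [0.3589 0.2249 0.0019]
286 253 [0.4205 0.1374 0.0034]
346 306 [0.2667 0.2715 0.0037]
229 282 [0.5462 0.2522 0.0023]
301 155 [ 0.4213 -0.3212  0.0133]
278 136 [ 0.5209 -0.4405  0.0125]
238 115 [ 0.6591 -0.3679  0.1263]
300 330 [0.365  0.3468 0.0007]
210 210 [0.631  0.098  0.0875]
165 350 [ 0.6373  0.4379 -0.0025]
0.0005764954990726823
```

View pics/side0pan.png

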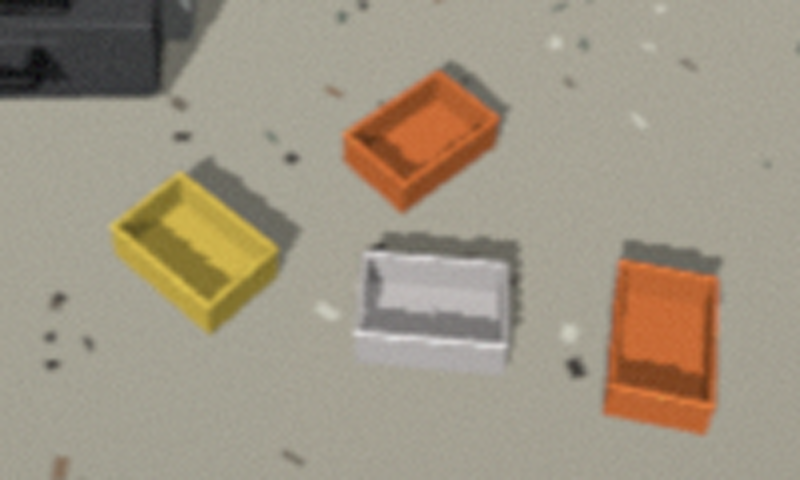

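View pics/wrist0key.png

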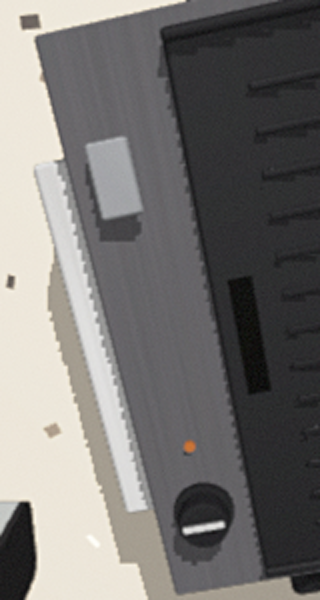

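Close crop: the silver pan is at side px (289,297), long side roughly along world x, and nothing is touching it. Next I compute the grill yaw, the key and the pan pose.

Run:
```python
from h import *
np.set_printoptions(precision=4,suppress=True)
c=load("wrist0");w=cloud(c)
# deck front edge
a=atz(c,160+36/2,38/2,.078);b=atz(c,160+178/2,592/2,.078);d=b-a
print("deck front",a,b,np.linalg.norm(d),np.degrees(np.arctan2(d[0],-d[1])))
q=[atz(c,160+x/2,y/2,.088) for x,y in[(86,145),(126,137),(142,211),(103,219)]];print("key",q,np.mean(q,0))
p=[atz(c,160+x/2,y/2,.062) for x,y in[(36,163),(130,511)]];print("drawer front top edge",p,np.degrees(np.arctan2(p[1][0]-p[0][0],p[0][1]-p[1][1])),np.linalg.norm(p[1]-p[0]))
# cross-check key with side
s=load("side0");crop("side0",130,240,150,250,6,"side0key")
# pan in side: rim corners at z .028
q=[atz(s,180+x/4,220+y/4,.028) for x,y in[(369,248),(510,260),(508,345),(357,332)]];print("pan",q,np.mean(q,0))
crop("scene0",230,350,130,220,6,"scene0pan")
```

```text
deck front [0.6003 0.1414 0.078 ] [ 0.6579 -0.1493  0.078 ] 0.2964058067331476 11.2052863314882
key [array([0.6211, 0.0975, 0.088 ]), array([0.6391, 0.1008, 0.088 ]), array([0.6451, 0.0693, 0.088 ]), array([0.6269, 0.0657, 0.088 ])] [0.633  0.0833 0.088 ]
drawer front top edge [array([0.5913, 0.0905, 0.062 ]), array([ 0.6293, -0.104 ,  0.062 ])] 11.053510104518878 0.19819914137206077
pan [array([0.4403, 0.253 , 0.028 ]), array([0.3582, 0.2472, 0.028 ]), array([0.3553, 0.3037, 0.028 ]), array([0.4386, 0.31  , 0.028 ])] [0.3981 0.2785 0.028 ]
```

View pics/side0key.png

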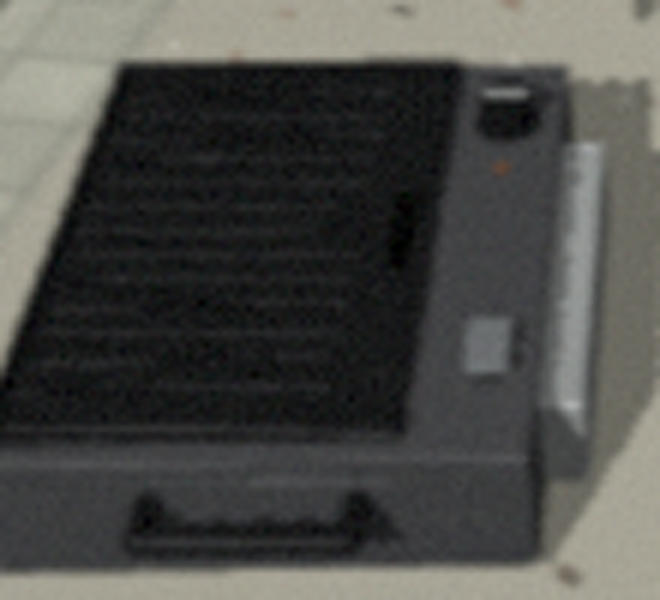

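View pics/scene0pan.png

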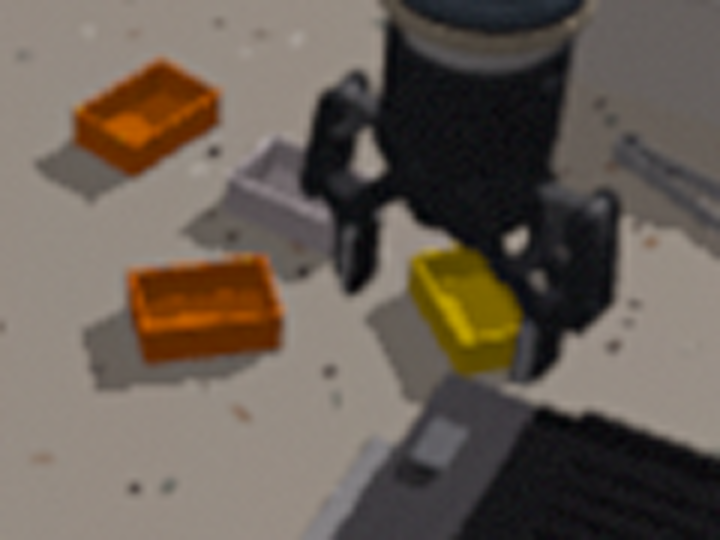

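```bash
python3 -m pendant '[[[0,0,10],10.7],[[0,0,10],10.7],[[0,0,10],10.7],[[0,0,10],10.7],[[0,0,10],10.7],[[0,0,10],10.7],[[0,0,10],10.7],[[0,0,0],4],[[0,0,0],0]]' 1 30
python3 - <<'E'
from h import *
np.set_printoptions(precision=4,suppress=True)
s=ctrl.get_state();print(s["ee_pos"],s["tool_rot"],s["ft_force"],s["gripper_width"])
d=np.array([.6337,.0835,.105])-s["ee_pos"];print(s["tool_rot"].T@d*1000)
E
```

```text
time_s: 1.27
ee_pos: [0.6748, 0.0002, 0.1608]
tool_rot: [[0.981, 0.193, -0.001], [0.193, -0.981, -0.0], [-0.001, 0.0, -1.0]]
ft_force: [0.5, 0.2, 0.7]
gripper_width: -0.0
[0.6748 0.0002 0.1608] [[ 0.9811  0.1934 -0.0008]
 [ 0.1934 -0.9811 -0.0003]
 [-0.0009  0.0001 -1.    ]] [0.5433 0.2215 0.7275] -0.0004817428188615943
[-24.1789 -89.6642  55.8563]
```

```bash
python3 -m pendant '[[[-6,-22.5,12],0],[[-6,-22.5,14],0],[[-6,-22.5,14],0],[[-6,-22,15],0],[[0,0,0],0],[[0,0,0],0]]'
python3 - <<'E'
from h import *
np.set_printoptions(precision=4,suppress=True)
grab("wrist","w1");grab("side","s1");grab("scene","c1");crop("s1",150,260,140,240,6,"s1c");crop("c1",240,360,150,270,5,"c1c")
s=ctrl.get_state();print(s["ee_pos"],s["ft_force"])
E
```

```text
time_s: 2.02
ee_pos: [0.6349, 0.0821, 0.1069]
tool_rot: [[0.981, 0.193, 0.001], [0.193, -0.981, -0.001], [0.001, 0.001, -1.0]]
ft_force: [0.3, -0.5, 0.1]
gripper_width: 0.004
[0.635  0.0819 0.107 ] [-0.2652 -0.9216  0.485 ]
```

View pics/s1c.png

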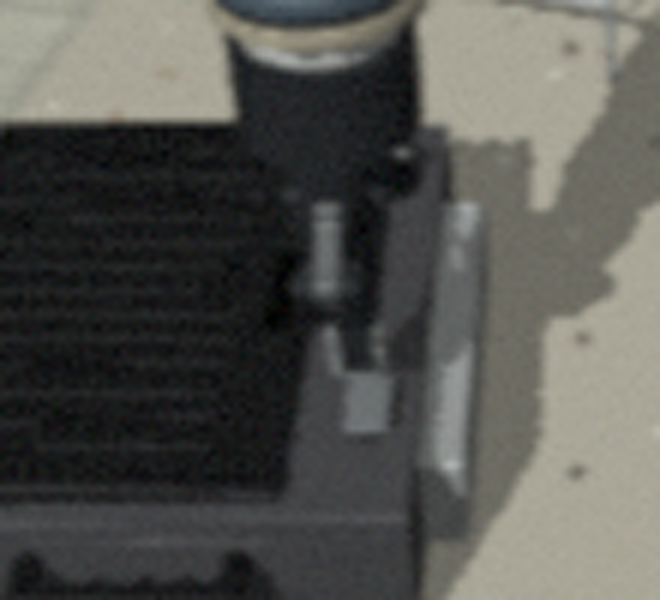

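View pics/c1c.png

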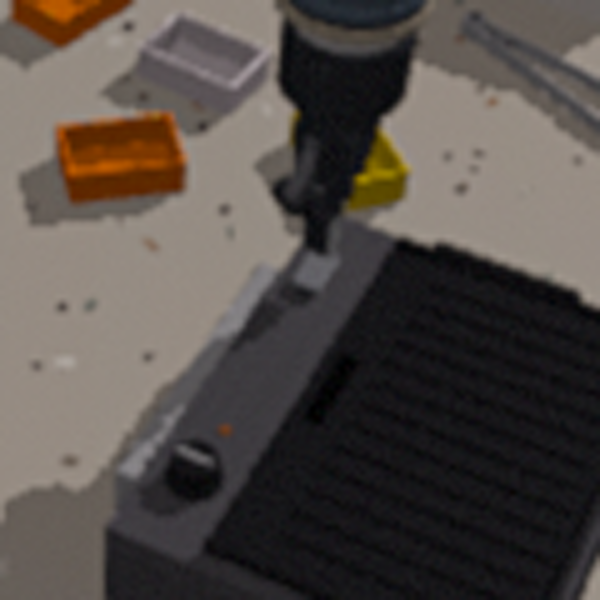

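View pics/w1.png

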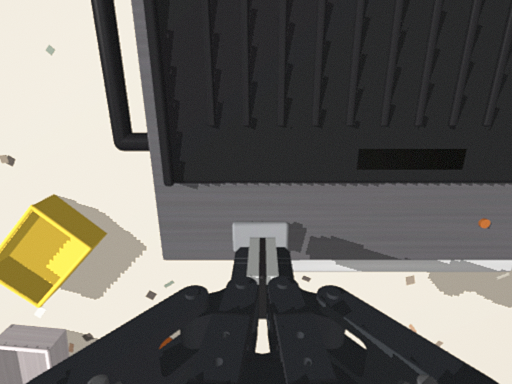

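Side, scene and wrist views agree: the shut tips (wrist px 262,250) hang over the middle of the key (wrist px 260,233). I'll press slowly.

```bash
python3 -m pendant '[[[0,0,6],0],[[0,0,6],0],[[0,0,3],0],[[0,0,0],0],[[0,0,0],0]]'; python3 -m pendant '[[[0,0,1],0],[[0,0,1],0],[[0,0,1],0],[[0,0,1],0],[[0,0,1],0]]'
```

```text
time_s: 2.8
ee_pos: [0.6343, 0.0832, 0.0914]
tool_rot: [[0.981, 0.193, 0.0], [0.193, -0.981, -0.0], [0.0, 0.0, -1.0]]
ft_force: [-0.4, 0.6, -0.5]
gripper_width: -0.001
time_s: 3.42
ee_pos: [0.6342, 0.0832, 0.0864]
tool_rot: [[0.981, 0.192, 0.0], [0.192, -0.981, 0.0], [0.0, -0.0, -1.0]]
ft_force: [-0.3, 0.3, 3.3]
gripper_width: 0.001
```

```bash
python3 -m pendant '[[[0,0,1],0],[[0,0,1],0],[[0,0,0.7],0],[[0,0,0],0],[[0,0,0],0],[[0,0,0],0],[[0,0,0],0]]'
python3 - <<'E'
from h import *
grab("side","s2");crop("s2",150,260,140,240,6,"s2c")
E
```

```text
time_s: 4.3
ee_pos: [0.6342, 0.0832, 0.0837]
tool_rot: [[0.981, 0.193, 0.0], [0.193, -0.981, 0.0], [0.0, -0.0, -1.0]]
ft_force: [-1.0, 0.3, 4.2]
gripper_width: 0.001
```

View pics/s2c.png

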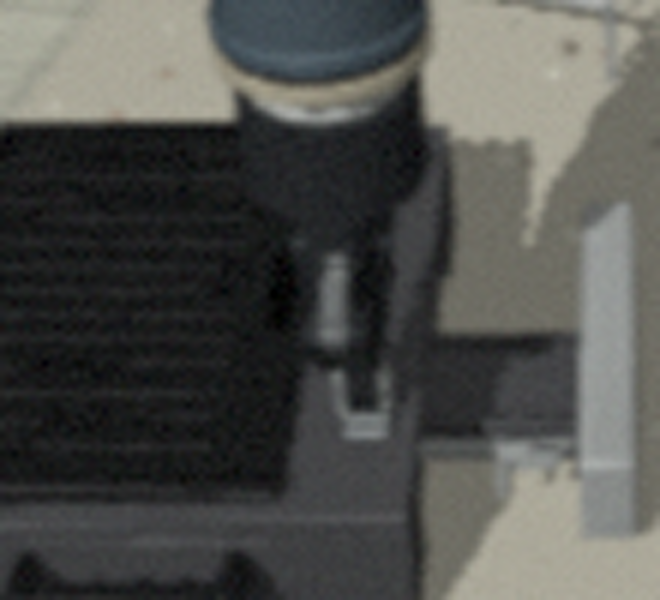

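The drawer has sprung out in the side view (front at crop 610,370). Lifting off and heading for the pan.

```bash
python3 -m pendant '[[[0,0,-20],0],[[0,0,-40],0],[[0,0,-40],0],[[-13,-18,-20],0],[[-30,-40,0],0],[[-40,-45,0],0],[[-40,-45,0],0],[[-35,-45,0],0],[[-25,-30,0],0],[[-10.7,-15,0],0],[[0,0,0],6.9],[[0,0,0],0]]' -1
python3 - <<'E'
from h import *
np.set_printoptions(precision=4,suppress=True)
grab("wrist","w3");grab("side","s3");grab("scene","c3");crop("s3",230,350,250,330,6,"s3c");crop("c3",240,330,130,200,8,"c3c")
s=ctrl.get_state();print(s["ee_pos"],s["tool_rot"])
E
```

```text
time_s: 5.85
ee_pos: [0.3982, 0.2796, 0.2034]
tool_rot: [[0.997, 0.074, 0.0], [0.074, -0.997, -0.0], [0.0, 0.0, -1.0]]
ft_force: [-0.1, -0.9, 0.5]
gripper_width: 0.999
[0.3985 0.2792 0.2035] [[ 0.9972  0.075   0.    ]
 [ 0.075  -0.9972 -0.0003]
 [ 0.      0.0003 -1.    ]]
```

View pics/w3.png

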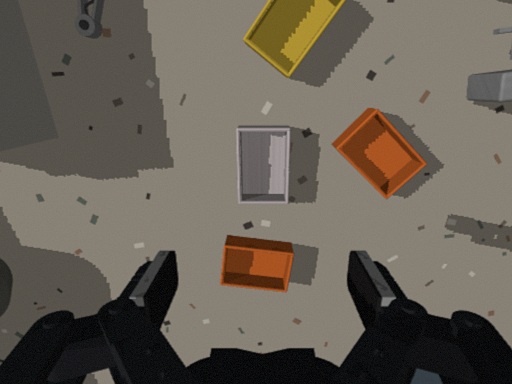

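View pics/s3.png

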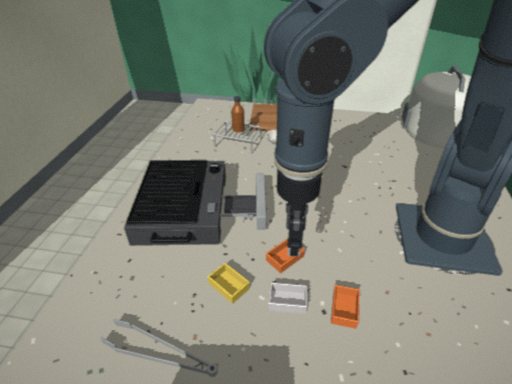

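Run:
```python
from h import *
np.set_printoptions(precision=4,suppress=True)
crop("w3",215,315,110,220,6,"w3c")
```

```text
(no output)
```

View pics/w3c.png

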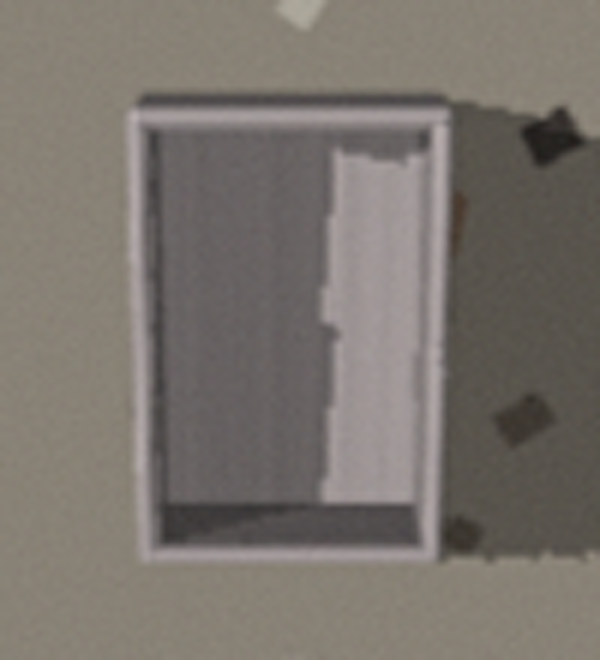

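View pics/s3c.png

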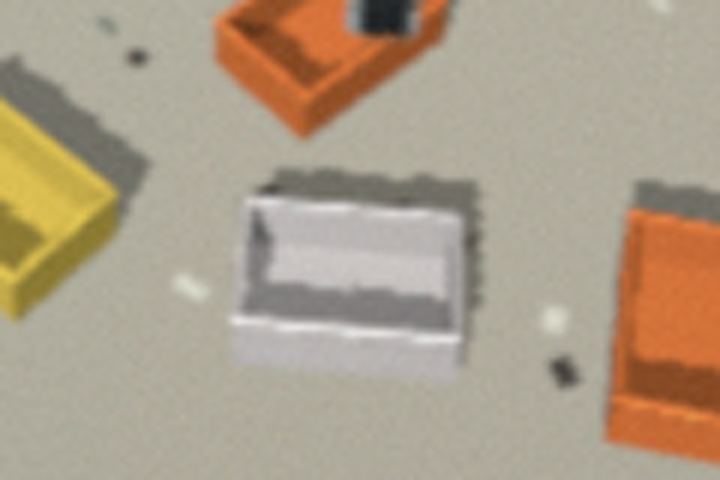

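Run:
```python
from h import *
np.set_printoptions(precision=4,suppress=True)
w=load("w3");s=load("s3")
W=[(215+x/6,110+y/6) for x,y in[(130,108),(448,108),(440,560),(142,560)]]
S=[(230+x/6,250+y/6) for x,y in[(233,322),(250,198),(463,212),(462,340)]]
P=[tri(w,a,s,b) for a,b in zip(W,S)]
for p in P:print(p[0],p[1])
print("tri mean",np.mean([p[0] for p in P],0))
Q=np.array([atz(w,*a,.028) for a in W]);print(Q,Q.mean(0))
x=(Q[0]+Q[1]-Q[2]-Q[3])/2;y=(Q[0]+Q[3]-Q[1]-Q[2])/2
print(np.linalg.norm(x),np.linalg.norm(y),np.degrees(np.arctan2(x[1],x[0])),np.degrees(np.arctan2(-y[0],y[1])))
st=ctrl.get_state();R=st["tool_rot"];c=Q.mean(0);c[2]=.07
print(R.T@(c-st["ee_pos"])*1000,"cam",np.linalg.inv(w["world_to_cam"])[:3,3])
```

```text
[0.4395 0.31   0.0251] 0.00010857302968170605
[0.4426 0.2536 0.0241] 0.0020793219660128854
[0.3589 0.2468 0.0262] 6.609410495037877e-05
[0.355  0.3038 0.0266] 0.0003347297393647008
tri mean [0.399  0.2785 0.0255]
[[0.44   0.3098 0.028 ]
 [0.444  0.2543 0.028 ]
 [0.3595 0.2471 0.028 ]
 [0.3554 0.3036 0.028 ]] [0.3997 0.2787 0.028 ]
0.08480335213343664 0.056176529301805556 4.5440653767733945 4.207367374882864
[  1.157    0.5675 133.4891] cam [0.4811 0.2864 0.3466]
```

Both views put the pan at (0.399, 0.279), yaw about 4.3°, rim about 26 mm high. Descending.

```bash
python3 -m pendant '[[[0.8,0.6,30],0],[[0,0,40],0],[[0,0,40],0],[[0,0,30],0],[[0,0,13],0],[[0,0,0],0],[[0,0,0],0]]'
python3 - <<'E'
from h import *
grab("wrist","w4");grab("side","s4");crop("s4",230,350,220,330,6,"s4c")
E
```

```text
time_s: 6.88
ee_pos: [0.3998, 0.2792, 0.0515]
tool_rot: [[0.997, 0.073, 0.001], [0.073, -0.997, 0.001], [0.001, -0.001, -1.0]]
ft_force: [-0.3, 0.2, 0.7]
gripper_width: 0.999
```

View pics/w4.png

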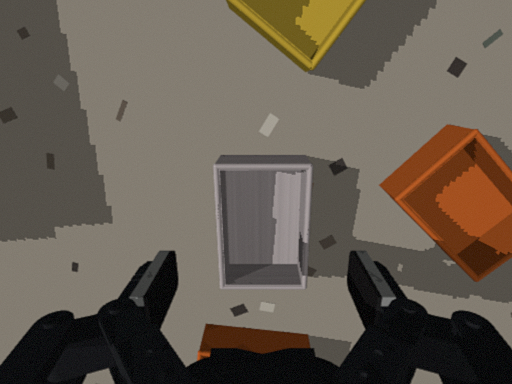

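View pics/s4c.png

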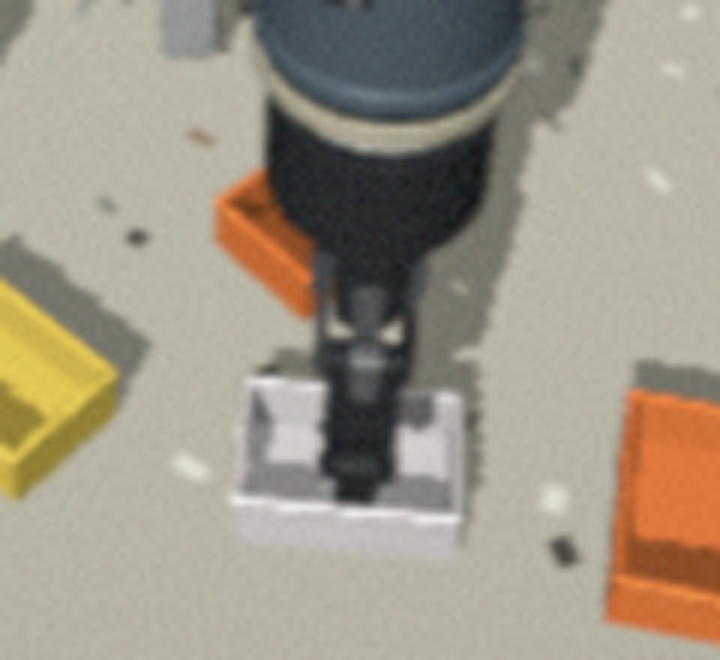

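The pan (wrist px 263,225) sits midway between the pads. Lowering to TCP z 0.011 and closing.

```bash
python3 -m pendant '[[[0,0,20],0],[[0,0,15],0],[[0,0,5.5],0],[[0,0,0],0],[[0,0,0],0]]'; python3 -m pendant '[[[0,0,0],0],[[0,0,0],0],[[0,0,0],0],[[0,0,0],0],[[0,0,0],0],[[0,0,0],0]]' 1 30;  python3 - <<'E'
from h import *
grab("wrist","w5")
E
```

```text
time_s: 7.6
ee_pos: [0.3994, 0.279, 0.0104]
tool_rot: [[0.997, 0.073, 0.0], [0.073, -0.997, 0.0], [0.0, -0.0, -1.0]]
ft_force: [0.3, -0.3, 0.3]
gripper_width: 0.996
time_s: 8.35
ee_pos: [0.3993, 0.2791, 0.0105]
tool_rot: [[0.997, 0.073, 0.0], [0.073, -0.997, 0.001], [0.0, -0.0, -1.0]]
ft_force: [-0.8, -0.0, 5.0]
gripper_width: 0.647
```

View pics/w5.png

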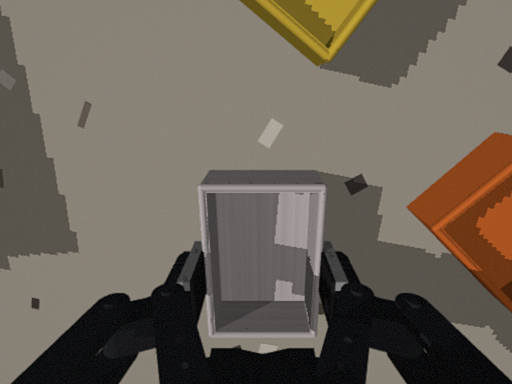

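Grip is good (width 0.647 ≈ 55 mm, pan square between the pads). Lifting and carrying it beside the drawer to look.

```bash
python3 -m pendant '[[[0,0,-10],0],[[0,0,-30],0],[[0,0,-40],0],[[0,0,-40],0],[[0,0,-20],0],[[0,0,0],-6.9],[[0,0,0],0]]'; python3 -m pendant '[[[0,15,0],0],[[0,30,0],0],[[0,45,0],0],[[0,45,0],0],[[0,50,0],0],[[0,50,0],0],[[0,45,0],0],[[0,30,0],0],[[0,14,0],0],[[0,0,0],0],[[0,0,0],0],[[0,0,0],0]]';  python3 - <<'E'
from h import *
grab("wrist","w6");grab("side","s6")
E
```

```text
time_s: 9.28
ee_pos: [0.399, 0.2789, 0.1507]
tool_rot: [[0.981, 0.192, 0.0], [0.192, -0.981, 0.001], [0.0, -0.001, -1.0]]
ft_force: [0.1, 0.2, -2.3]
gripper_width: 0.646
time_s: 10.78
ee_pos: [0.4614, -0.0378, 0.15]
tool_rot: [[0.981, 0.194, -0.0], [0.194, -0.981, 0.0], [-0.0, -0.0, -1.0]]
ft_force: [1.3, 0.2, -0.9]
gripper_width: 0.649
```

View pics/w6.png

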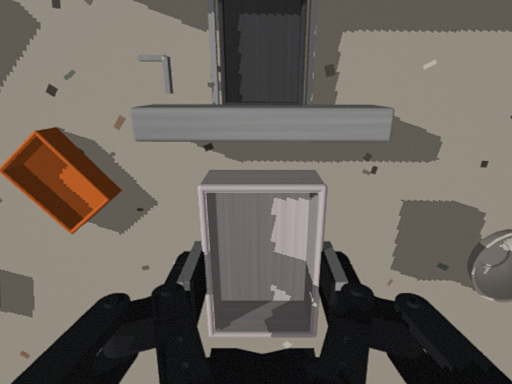

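View pics/s6.png

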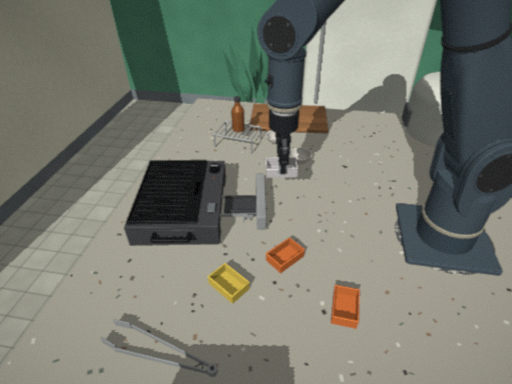

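The wrist view shows the pan held square (263,255). The drawer front is at row 125, and its recess (u 220–307) is cut off at the top edge. I'll move ahead and up a little to see all of it.

```bash
python3 -m pendant '[[[15,0,-15],0],[[25,0,-20],0],[[15,0,-15],0],[[0,0,0],0],[[0,0,0],0],[[0,0,0],0]]';  python3 - <<'E'
from h import *
grab("wrist","w7");crop("w7",130,410,0,210,2.8,"w7c")
E
```

```text
time_s: 11.62
ee_pos: [0.5144, -0.0285, 0.1994]
tool_rot: [[0.981, 0.192, -0.002], [0.192, -0.981, 0.0], [-0.002, -0.0, -1.0]]
ft_force: [-0.6, -0.2, -2.2]
gripper_width: 0.646
```

View pics/w7c.png

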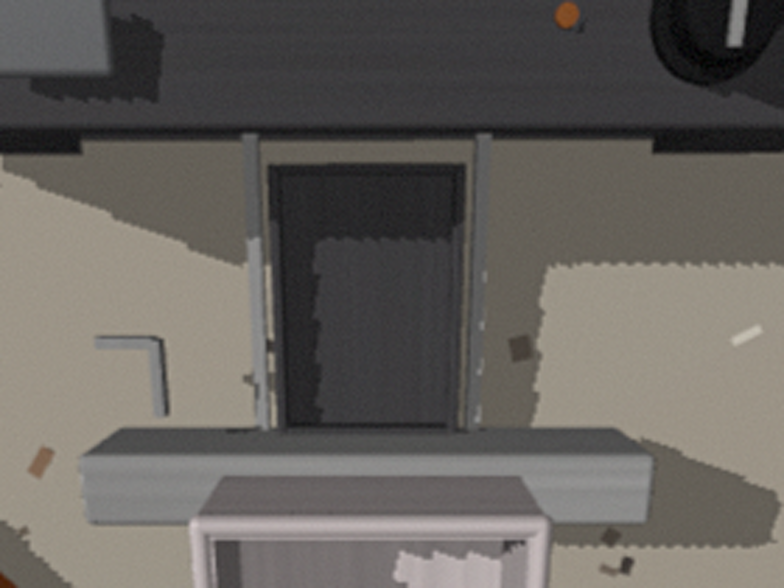

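Run:
```python
from h import *
np.set_printoptions(precision=4,suppress=True)
w=load("w7");s=ctrl.get_state();R=s["tool_rot"];t=s["ee_pos"]
def T(u,v,z): return R.T@(atz(w,130+u/2.8,v/2.8,z)-t)*1000
rz=.028
for n,u,v,z in [("outTL",268,165,rz),("outTR",466,165,rz),("inTL",281,178,rz),("inTR",455,178,rz),("outL mid",276,300,rz),("outR mid",462,300,rz),("inBL floor",288,425,.018),("inBR floor",452,425,.018),("plate TL outer",82,458,.062),("plate TR outer",652,458,.062),("plate in TL",120,430,.062),("plate in TR",617,430,.062),("railL",243,135,.03),("railR",491,135,.03),("grill front",350,128,.078)]:
    print(n,T(u,v,z))
P=cloud(w)
for u,v in [(275,170),(370,170),(370,350),(370,440),(300,300),(470,300),(350,100)]:
    p=P[int(v/2.8),int(130+u/2.8)];print(u,v,p,R.T@(p-t)*1000)
crop("w7",180,350,160,380,3,"w7p")
```

```text
outTL [109.9143 -35.5691 171.4181]
outTR [109.8709  32.647  171.399 ]
inTL [105.782  -31.2367 171.4224]
inTR [105.7434  28.9912 171.4054]
outL mid [ 65.0626 -34.4869 171.4771]
outR mid [ 65.0165  32.8489 171.4581]
inBL floor [ 17.2397 -32.6231 181.5397]
inBR floor [ 17.1926  31.6587 181.5217]
plate TL outer [ 14.764  -99.3654 137.5618]
plate TR outer [ 14.6181  96.3028 137.5068]
plate in TL [ 24.4982 -85.3672 137.545 ]
plate in TR [ 24.3743  83.3528 137.4976]
railL [119.0737 -43.4367 169.4083]
railR [119.0211  40.5604 169.3846]
grill front [115.3487  -6.1759 121.4026]
275 170 [0.6148 0.0251 0.0293] [108.8541 -33.2618 170.089 ]
370 170 [ 0.6211 -0.007   0.0286] [108.8938  -0.5674 170.8172]
370 350 [ 0.5596 -0.019   0.0191] [ 46.2323  -0.6167 180.4072]
370 440 [ 0.5302 -0.0248  0.0398] [ 16.205   -0.6449 159.76  ]
300 300 [0.5727 0.0101 0.0195] [ 64.7091 -26.6274 180.023 ]
470 300 [ 0.584  -0.0535  0.0014] [ 63.6331  37.8794 198.0926]
350 100 [0.6341 0.0012 0.0774] [123.1244  -6.1228 121.9693]
```

View pics/w7p.png

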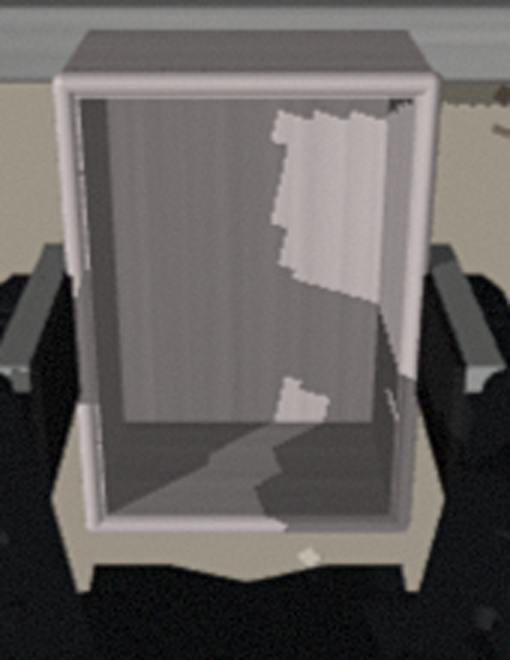

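Run:
```python
from h import *
np.set_printoptions(precision=4,suppress=True)
w=load("w7");s=ctrl.get_state();R=s["tool_rot"];t=s["ee_pos"]
Q=np.array([R.T@(atz(w,180+u/3,160+v/3,t[2]+.0175)-t)*1000 for u,v in[(55,78),(440,78),(413,528),(88,528)]])
print(Q,Q.mean(0), t)
P=cloud(w)
for u,v in[(250,85),(66,200),(420,200),(250,525)]: print(R.T@(P[int(160+v/3),int(180+u/3)]-t)*1000)
```

```text
[[ 42.4069 -28.7209 -17.5479]
 [ 42.3631  27.8547 -17.5638]
 [-41.6642  28.9267 -17.4531]
 [-41.6068 -28.7725 -17.4369]] [  0.3747  -0.178  -17.5005] [ 0.5146 -0.0285  0.1996]
[ 41.5656  -0.2157 -17.8865]
[ 23.2168 -28.28   -18.038 ]
[ 23.7761  25.7521 -19.3123]
[-40.548   -0.1931 -17.8623]
```

```bash
python3 -m pendant '[[[15,-1,0],0],[[25,0,0],0],[[15,0,0],0],[[6,0,0],0],[[0,0,30],0],[[0,0,40],0],[[0,0,40],0],[[0,0,24],0],[[0,0,10],0],[[0,0,0],0],[[0,0,0],0],[[0,0,0],0]]';  python3 - <<'E'
from h import *
grab("wrist","w8");grab("side","s8");grab("scene","c8");crop("s8",190,290,150,240,7,"s8c");crop("c8",220,320,180,270,7,"c8c")
E
```

```text
time_s: 13.18
ee_pos: [0.5758, -0.0157, 0.0571]
tool_rot: [[0.981, 0.193, 0.002], [0.193, -0.981, 0.0], [0.002, 0.0, -1.0]]
ft_force: [-0.1, -0.7, -0.3]
gripper_width: 0.647
```

View pics/w8.png

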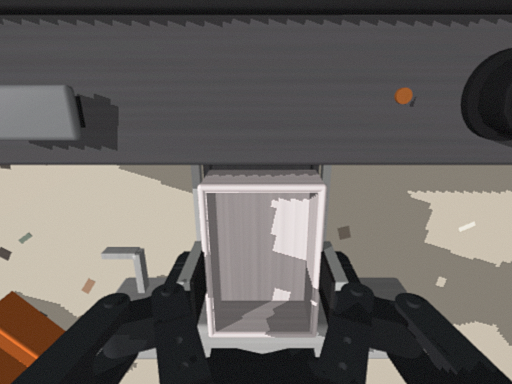

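View pics/s8c.png

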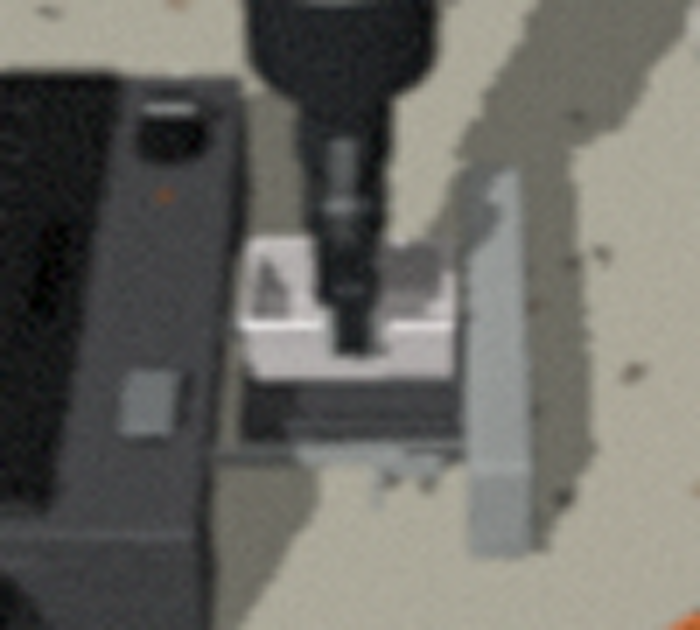

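View pics/c8c.png

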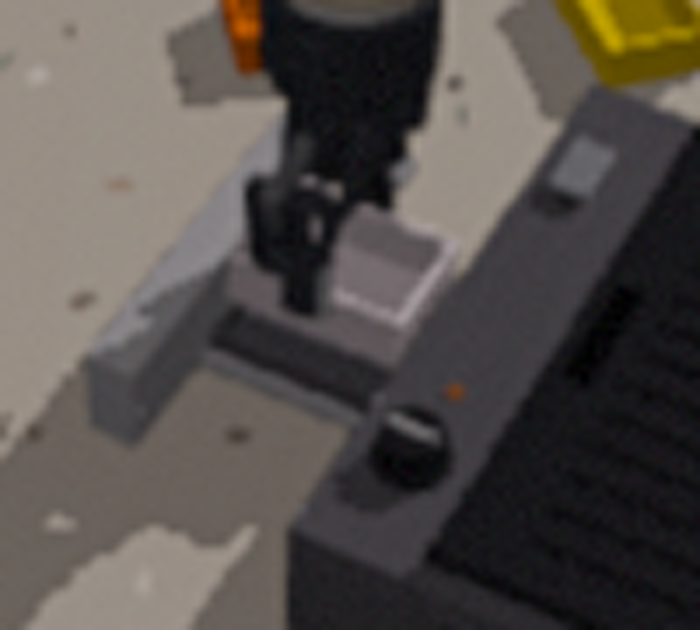

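Run:
```python
from h import *
np.set_printoptions(precision=4,suppress=True)
w=load("w8");s=ctrl.get_state();R=s["tool_rot"];t=s["ee_pos"];print(t,s["ft_force"])
for u,v,z in[(260,164,.078),(193,180,.03),(331,180,.03),(200,187,t[2]+.0175),(325,187,t[2]+.0175),(262,338,t[2]+.0175)]:print(R.T@(atz(w,u,v,z)-t)*1000)
# side: pan rim near edge ends, plate, at crop/7
c=load("s8")
def S(u,v,z): return R.T@(atz(c,190+u/7,150+v/7,z)-t)*1000
print("pan near rim L,R",S(240,325,t[2]+.0175),S(457,322,t[2]+.0175))
print("pan near bottom L,R",S(252,378,t[2]-.0105),S(452,380,t[2]-.0105))
print("recess outer near wall top L,R?",S(243,440,.028),S(462,440,.028), "plate outer top",S(530,470,.062),S(470,470,.062))
```

```text
[ 0.5754 -0.0156  0.0566] [ 0.241   0.5932 -0.8665]
[ 53.5578  -1.2743 -21.3263]
[ 32.1292 -41.4287  26.6551]
[32.0419 40.5748 26.6561]
[ 42.1786 -27.9561 -17.4647]
[ 42.1182  27.5205 -17.464 ]
[-42.965   -0.5259 -17.5363]
pan near rim L,R [ 43.7639 -29.513  -17.4634] [-43.7175 -29.305  -17.5373]
pan near bottom L,R [ 40.5593 -29.981   10.5339] [-41.4296 -32.8089  10.4646]
recess outer near wall top L,R? [ 44.3418 -47.6934  28.6653] [-45.2409 -49.4327  28.5896] plate outer top [ -70.9862 -103.9795   -5.4329] [ -47.9521 -103.5311   -5.4134]
```

```bash
python3 -m pendant '[[[0.5,0,6],0],[[0,0,6],0],[[0,0,4],0],[[0,0,0],0],[[0,0,0],0]]'; python3 -m pendant '[[[0,0,1],0],[[0,0,1],0],[[0,0,1],0],[[0,0,1],0],[[0,0,0],0]]';python3 -m pendant '[[[0,0,1],0],[[0,0,1],0],[[0,0,0],0]]'
```

```text
time_s: 13.95
ee_pos: [0.5757, -0.0157, 0.0401]
tool_rot: [[0.981, 0.192, -0.0], [0.192, -0.981, -0.0], [-0.0, 0.0, -1.0]]
ft_force: [0.1, 0.2, -1.0]
gripper_width: 0.649
time_s: 14.58
ee_pos: [0.5756, -0.0156, 0.036]
tool_rot: [[0.981, 0.193, -0.0], [0.193, -0.981, 0.0], [-0.0, -0.0, -1.0]]
ft_force: [-1.6, -0.2, -0.9]
gripper_width: 0.65
time_s: 14.95
ee_pos: [0.5756, -0.0156, 0.034]
tool_rot: [[0.981, 0.193, -0.0], [0.193, -0.981, -0.0], [-0.0, -0.0, -1.0]]
ft_force: [0.7, 0.1, -0.1]
gripper_width: 0.648
```

No contact with the pan's underside below the wall tops, so it's inside the recess. Continuing by feel.

```bash
python3 -m pendant '[[[0,0,1],0],[[0,0,1],0],[[0,0,1],0],[[0,0,1],0],[[0,0,0],0]]';python3 -m pendant '[[[0,0,0.7],0],[[0,0,0.7],0],[[0,0,0],0]]'
```

```text
time_s: 15.58
ee_pos: [0.5756, -0.0156, 0.03]
tool_rot: [[0.981, 0.193, -0.0], [0.193, -0.981, 0.0], [-0.0, -0.0, -1.0]]
ft_force: [0.1, 0.7, -0.4]
gripper_width: 0.648
time_s: 15.95
ee_pos: [0.5756, -0.0156, 0.0286]
tool_rot: [[0.981, 0.193, -0.0], [0.193, -0.981, -0.0], [-0.0, -0.0, -1.0]]
ft_force: [0.3, -0.4, -1.0]
gripper_width: 0.645
```

```bash
python3 -m pendant '[[[0,0,0.5],0],[[0,0,0.5],0],[[0,0,0],0]]'
```

```text
time_s: 16.32
ee_pos: [0.5759, -0.0156, 0.0285]
tool_rot: [[0.981, 0.192, 0.001], [0.192, -0.981, 0.0], [0.001, -0.0, -1.0]]
ft_force: [-3.3, 1.4, 9.2]
gripper_width: 0.645
```

Seated: 9 N contact at exactly the expected height. Releasing with a partial opening.

```bash
python3 -m pendant '[[[0,0,-0.5],0],[[0,0,0],0],[[0,0,0],0],[[0,0,0],0],[[0,0,0],0]]' -0.55
python3 - <<'E'
from h import *
grab("wrist","w9")
E
```

```text
time_s: 16.95
ee_pos: [0.5756, -0.0156, 0.0281]
tool_rot: [[0.981, 0.192, -0.0], [0.192, -0.981, -0.0], [-0.0, -0.0, -1.0]]
ft_force: [0.6, 0.2, -0.2]
gripper_width: 0.775
```

View pics/w9.png

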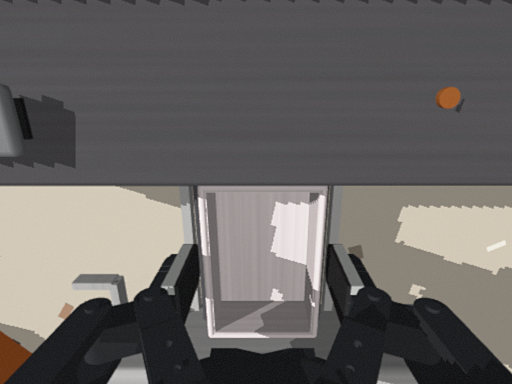

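Released, with the pads clear on both sides. Rising and checking.

```bash
python3 -m pendant '[[[0,0,-5],0],[[0,0,-10],0],[[0,0,-30],0],[[0,0,-40],0],[[0,0,-40],0],[[0,0,-20],0],[[0,0,0],0],[[0,0,0],0]]'
python3 - <<'E'
from h import *
grab("wrist","w10");crop("w10",120,400,70,260,2.8,"w10c");grab("side","s10");crop("s10",190,290,150,240,7,"s10c")
E
```

```text
time_s: 18.0
ee_pos: [0.5753, -0.0154, 0.1729]
tool_rot: [[0.981, 0.193, -0.001], [0.193, -0.981, 0.0], [-0.001, -0.0, -1.0]]
ft_force: [0.1, 0.2, 0.5]
gripper_width: 0.777
```

View pics/w10c.png

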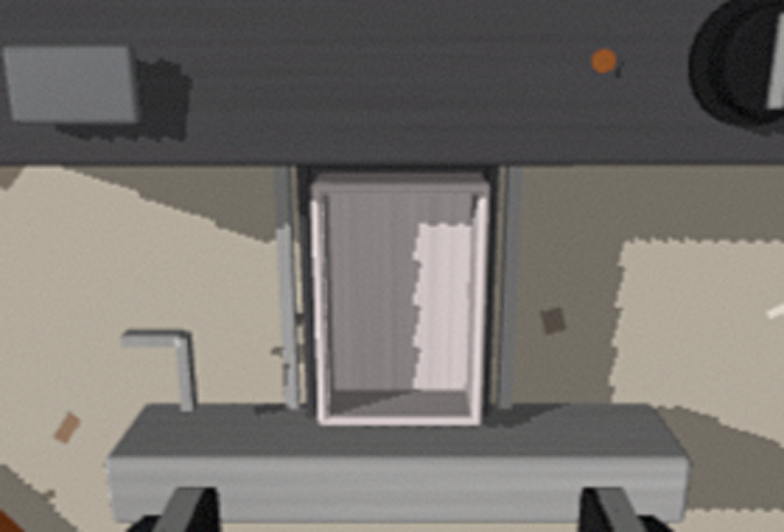

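View pics/s10c.png

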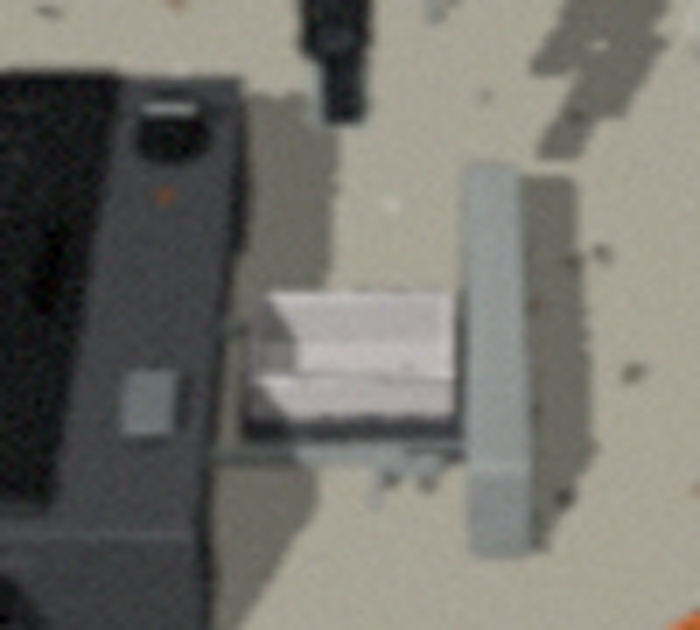

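Pan lies flat in the recess (crop 400,300). Shutting the gripper and going round in front of the drawer.

```bash
python3 -m pendant '[[[-15,0,0],0],[[-30,0,0],0],[[-35,0,0],0],[[-25,0,0],0],[[-8,0,0],0],[[0,0,25],0],[[0,0,40],0],[[0,0,40],0],[[0,0,23],0],[[0,0,8],0],[[0,0,0],0],[[0,0,0],0]]' 1 30
python3 - <<'E'
from h import *
grab("wrist","w11");grab("side","s11");crop("s11",190,320,130,240,6,"s11c")
E
```

```text
time_s: 19.6
ee_pos: [0.4654, -0.0374, 0.038]
tool_rot: [[0.981, 0.193, 0.001], [0.193, -0.981, 0.0], [0.001, 0.0, -1.0]]
ft_force: [0.7, -0.5, -1.1]
gripper_width: 0.002
```

View pics/w11.png

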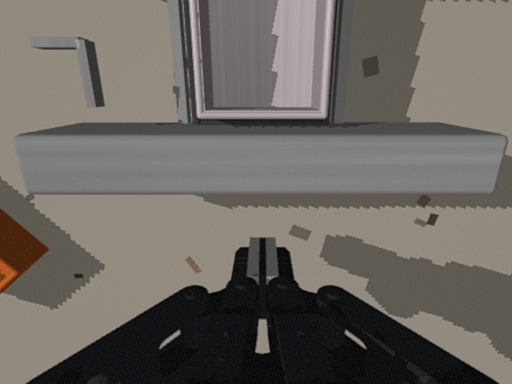

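View pics/s11c.png

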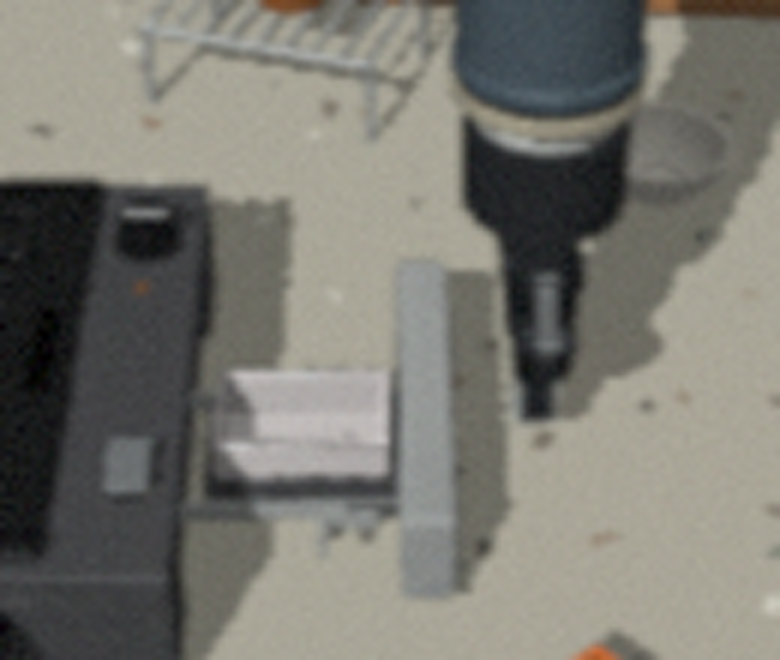

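```bash
python3 -m pendant '[[[6,0,0],0],[[7,0,0],0],[[5,0,0],0],[[2,0,0],0],[[2,0,0],0],[[2,0,0],0],[[2,0,0],0],[[0,0,0],0]]';python3 -m pendant '[[[2,0,0],0],[[2,0,0],0],[[2,0,0],0],[[2,0,0],0],[[2,0,0],0]]'
```

```text
time_s: 20.7
ee_pos: [0.4904, -0.0323, 0.0372]
tool_rot: [[0.981, 0.193, 0.0], [0.193, -0.981, 0.0], [0.0, -0.0, -1.0]]
ft_force: [0.4, -0.2, 0.3]
gripper_width: -0.001
time_s: 21.32
ee_pos: [0.4998, -0.0305, 0.0371]
tool_rot: [[0.981, 0.192, -0.001], [0.192, -0.981, -0.0], [-0.001, -0.0, -1.0]]
ft_force: [-3.7, 0.1, 0.6]
gripper_width: -0.001
```

Contact at about 3–4 N, the spring force. Pushing steadily.

```bash
python3 -m pendant '[[[3,0,0],0],[[4,0,0],0],[[5,0,0],0],[[5,0,0],0],[[5,0,0],0],[[5,0,0],0],[[5,0,0],0],[[5,0,0],0],[[5,0,0],0],[[5,0,0],0],[[4,0,0],0],[[3,0,0],0]]';python3 -m pendant '[[[3,0,0],0],[[3,0,0],0],[[3,0,0],0],[[3,0,0],0],[[2,0,0],0],[[2,0,0],0],[[1,0,0],0]]'
python3 - <<'E'
from h import *
grab("wrist","w12");grab("side","s12");crop("s12",150,290,130,240,5.5,"s12c")
E
```

```text
time_s: 22.82
ee_pos: [0.5533, -0.0199, 0.0372]
tool_rot: [[0.981, 0.193, -0.0], [0.193, -0.981, 0.0], [-0.0, -0.0, -1.0]]
ft_force: [-3.5, 0.1, -1.1]
gripper_width: -0.002
time_s: 23.7
ee_pos: [0.5699, -0.0167, 0.0372]
tool_rot: [[0.981, 0.193, -0.0], [0.193, -0.981, 0.0], [0.0, -0.0, -1.0]]
ft_force: [-4.2, -0.4, -1.4]
gripper_width: -0.0
```

View pics/w12.png

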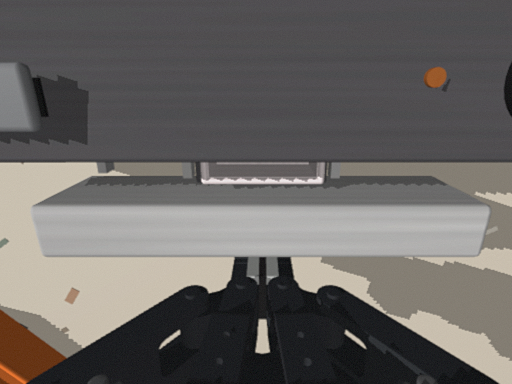

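View pics/s12c.png

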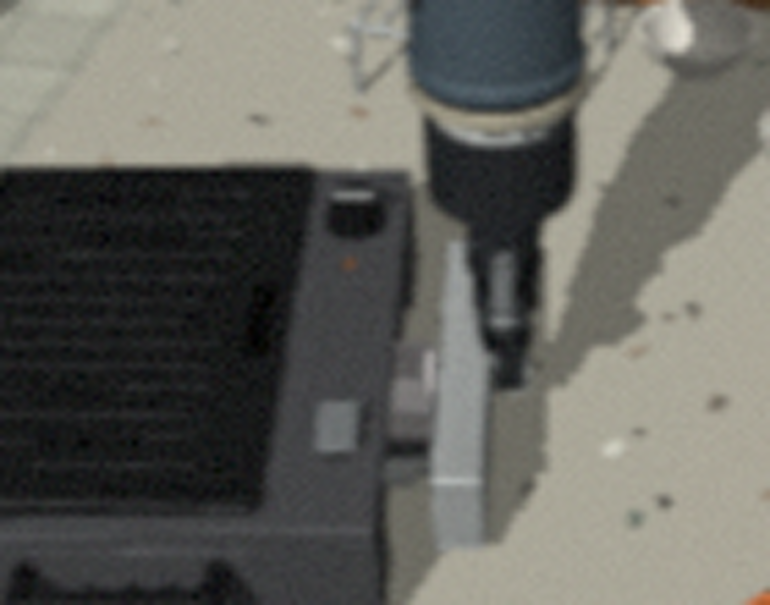

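About 29 mm to go. Another 21 mm moderately, then slowly by feel.

```bash
python3 -m pendant '[[[3,0,0],0],[[3,0,0],0],[[3,0,0],0],[[3,0,0],0],[[3,0,0],0],[[2,0,0],0],[[2,0,0],0],[[2,0,0],0],[[1,0,0],0]]';python3 -m pendant '[[[1,0,0],0],[[1,0,0],0],[[1,0,0],0],[[0.7,0,0],0]]'
```

```text
time_s: 24.92
ee_pos: [0.591, -0.0125, 0.0372]
tool_rot: [[0.981, 0.192, -0.001], [0.192, -0.981, 0.0], [-0.001, -0.0, -1.0]]
ft_force: [-6.5, -0.8, 0.8]
gripper_width: -0.004
time_s: 25.42
ee_pos: [0.5942, -0.0119, 0.0372]
tool_rot: [[0.981, 0.192, -0.002], [0.192, -0.981, 0.0], [-0.002, -0.0, -1.0]]
ft_force: [-7.2, 0.5, 1.7]
gripper_width: 0.002
```

```bash
python3 -m pendant '[[[0.7,0,0],0],[[0.7,0,0],0],[[0.6,0,0],0]]'
```

```text
time_s: 25.8
ee_pos: [0.5959, -0.0116, 0.0372]
tool_rot: [[0.981, 0.192, -0.002], [0.192, -0.981, 0.0], [-0.002, -0.0, -1.0]]
ft_force: [-7.8, -0.2, 3.4]
gripper_width: -0.0
```

```bash
python3 -m pendant '[[[0.6,0,0],0],[[0.5,0,0],0],[[0.5,0,0],0]]'
```

```text
time_s: 26.18
ee_pos: [0.5972, -0.0113, 0.0372]
tool_rot: [[0.981, 0.192, -0.002], [0.192, -0.981, 0.0], [-0.002, -0.001, -1.0]]
ft_force: [-9.1, -0.4, 4.0]
gripper_width: 0.003
```

```bash
python3 -m pendant '[[[0.4,0,0],0],[[0.4,0,0],0]]'|grep -E "ee_pos|ft"; python3 -m pendant '[[[0.4,0,0],0],[[0.4,0,0],0]]'|grep -E "ee_pos|ft"
```

```text
ee_pos: [0.5985, -0.0111, 0.0372]
ft_force: [-6.3, 0.0, 1.4]
ee_pos: [0.5999, -0.0108, 0.0372]
ft_force: [-4.8, -0.5, 0.2]
```

```bash
python3 -m pendant '[[[0.4,0,0],0],[[0.4,0,0],0]]'|grep -E "ee_pos|ft"
python3 - <<'E'
from h import *
grab("wrist","w13")
E
```

```text
ee_pos: [0.6007, -0.0106, 0.0372]
ft_force: [-5.8, -0.6, 1.1]
```

View pics/w13.png

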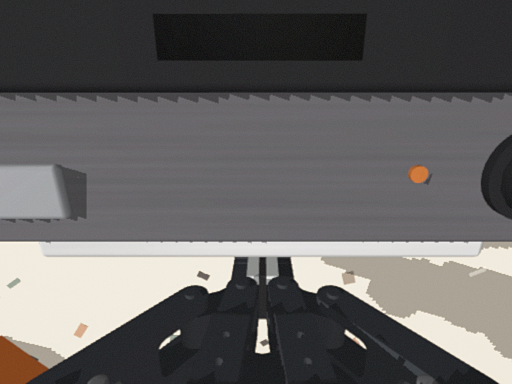

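Run:
```python
from h import *
np.set_printoptions(precision=4,suppress=True)
P=cloud(load("w13"));print("key",np.nanmedian(P[175:205,5:45,2]),"deck",np.nanmedian(P[150:220,150:350,2]))
P=cloud(load("w12"));print("key",np.nanmedian(P[75:115,2:25,2]),"deck",np.nanmedian(P[80:140,150:350,2]))
P=cloud(load("w10"));print("key",np.nanmedian(P[90:108,130:160,2]),"deck",np.nanmedian(P[80:120,210:310,2]))
s=ctrl.get_state();print(s["ft_force"],s["ee_pos"])
```

```text
key 0.08374516296650555 deck 0.07857060677663741
key 0.08846846843781317 deck 0.07857460506462782
key 0.08855628776222008 deck 0.0786028715692946
[-5.3855 -0.8904 -0.0521] [ 0.6008 -0.0106  0.0372]
```

The key still stands 4.7 mm down, so the hook is riding on the striker and hasn't clicked. Continuing gently.

```bash
for i in 1; do python3 -m pendant '[[[0.5,0,0],0],[[0.5,0,0],0]]'|grep -E "ee_pos|ft"; done; python3 -m pendant '[[[0.5,0,0],0],[[0.4,0,0],0]]'|grep -E "ee_pos|ft"
```

```text
ee_pos: [0.6019, -0.0104, 0.0372]
ft_force: [-4.4, 0.5, -0.2]
ee_pos: [0.6033, -0.0102, 0.0373]
ft_force: [-3.0, 0.2, -0.3]
```

```bash
python3 -m pendant '[[[0.5,0,0],0],[[0.4,0,0],0]]'|grep -E "ee_pos|ft"
python3 - <<'E'
from h import *
c=grab("wrist","w14");P=cloud(c);print("key",np.nanmedian(P[160:200,3:35,2]),"deck",np.nanmedian(P[150:220,150:350,2]))
E
```

```text
ee_pos: [0.6036, -0.0101, 0.0373]
ft_force: [-4.4, 0.1, 2.0]
key 0.08762172677846436 deck 0.07857593735239415
```

```bash
python3 -m pendant '[[[0,0,0],0]]'|grep -E "ee_pos|ft"
python3 - <<'E'
from h import *
c=grab("wrist","w15");P=cloud(c);print("key",np.nanmedian(P[160:200,3:35,2]),"deck",np.nanmedian(P[150:220,150:350,2]))
crop("w15",0,280,100,280,2.8,"w15c")
E
```

```text
ee_pos: [0.6036, -0.0102, 0.0373]
ft_force: [-4.0, 0.6, 1.5]
key 0.08750539019718143 deck 0.0785607641546589
```

View pics/w15c.png

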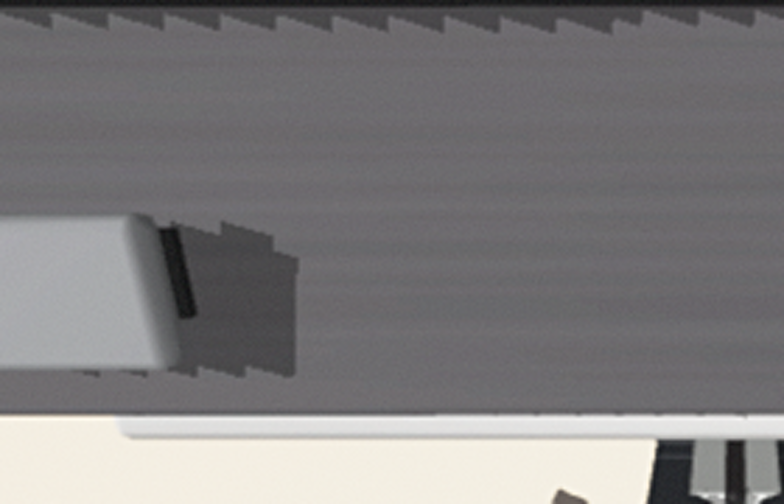

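```bash
python3 -m pendant '[[[0.4,0,0],0],[[0,0,0],0]]'|grep -E "ee_pos|ft"
python3 - <<'E'
from h import *
s=ctrl.get_state();print(s["ft_force"])
c=grab("wrist","w16");P=cloud(c);print("key",np.nanmedian(P[180:228,3:40,2]))
E
```

```text
ee_pos: [0.6039, -0.0101, 0.0373]
ft_force: [-5.9, 0.0, 3.1]
[-5.91484878  0.03310684  3.06629029]
key 0.08850937565250644
```

The key is fully up (88.5 mm) and the buffer is being felt, so it has clicked. Backing off slowly, watching that the drawer doesn't follow.

```bash
python3 -m pendant '[[[-0.5,0,0],0],[[-1,0,0],0],[[-1,0,0],0],[[-1,0,0],0]]'|grep -E "ee_pos|ft";python3 -m pendant '[[[-2,0,0],0],[[-3,0,0],0],[[-3,0,0],0],[[-3,0,0],0],[[-3,0,0],0],[[-3,0,0],0]]'|grep -E "ee_pos|ft"
python3 - <<'E'
from h import *
c=grab("wrist","w17");grab("side","s17")
E
```

```text
ee_pos: [0.601, -0.0107, 0.0373]
ft_force: [-0.9, -0.1, 0.0]
ee_pos: [0.5837, -0.014, 0.0372]
ft_force: [-0.1, 0.3, -0.0]
```

View pics/w17.png

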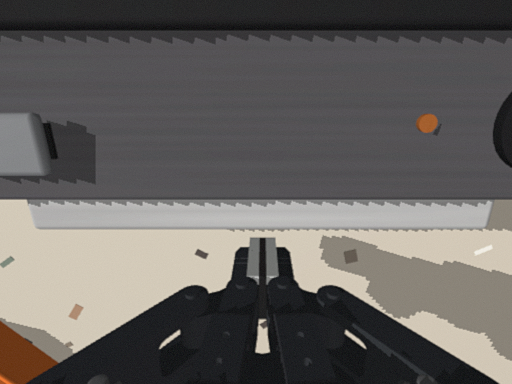

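The drawer stays shut with the fingers clear. Retreating for a final check.

```bash
python3 -m pendant '[[[-15,0,0],0],[[-30,0,0],0],[[-30,0,-10],0],[[-15,0,-30],0],[[0,0,-40],0],[[0,0,-40],0],[[0,0,-20],0],[[0,0,0],0],[[0,0,0],0]]'
python3 - <<'E'
from h import *
np.set_printoptions(precision=4,suppress=True)
w=grab("wrist","w18");c=grab("side","s18");grab("scene","c18");crop("s18",120,290,110,250,4.5,"s18c")
P=cloud(c)
for u,v in[(301,155),(278,136),(238,115)]:print(P[v,u])
E
```

```text
time_s: 30.72
ee_pos: [0.4952, -0.0311, 0.1765]
tool_rot: [[0.981, 0.193, -0.001], [0.193, -0.981, 0.0], [-0.001, -0.0, -1.0]]
ft_force: [1.3, -0.0, -0.0]
gripper_width: 0.0
[ 0.4215 -0.3248  0.011 ]
[ 0.5209 -0.4405  0.0125]
[ 0.6587 -0.3665  0.127 ]
```

View pics/s18c.png

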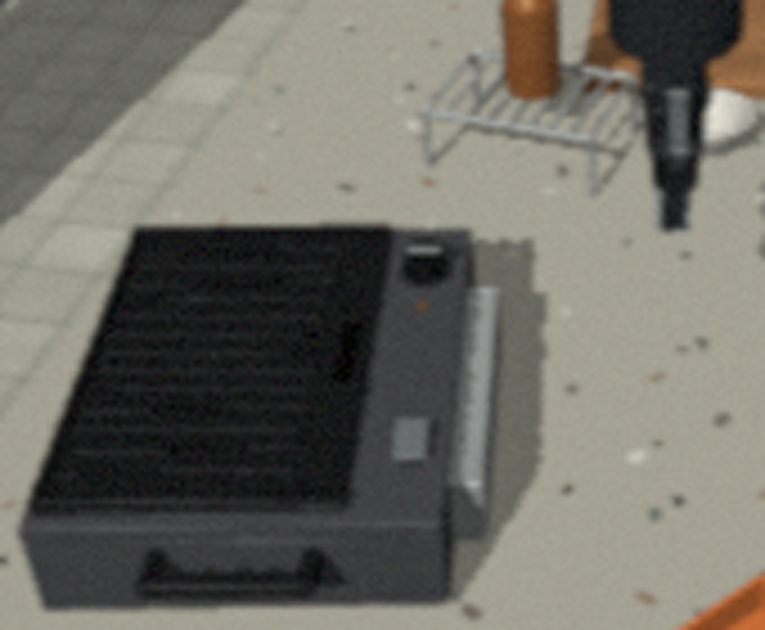

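View pics/w18.png

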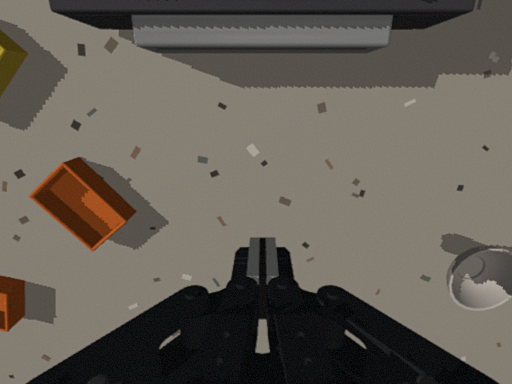

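View pics/s18.png

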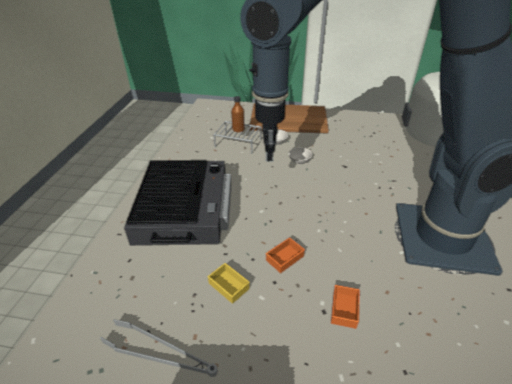

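The side view shows the drawer shut as it was at the start (front strip at 227,195) and the key up. The bowls, tongs and bottle are where they were. Handing in.

```bash
python3 -c "
from rig import ctrl
print(ctrl.sign_off())"
```

```text
the job is handed in; nothing more can be done
None
```

I opened the drawer with the release key and set the aluminium pan flat in its recess. I then pushed the drawer home until it clicked and handed the job in at about 31 s of the 64 s allowed. The hand-in reported no verdict.

**Forces:** The readings I took showed about 4 N pressing the key, about 9 N when the pan reached the recess floor, and at most about 9 N pushing the drawer. I only read the force at the end of each move, so brief peaks in between went unseen.

**Last checks:**
- **Drawer:** it stayed shut after the fingers backed off, and in the side view it sits as it did at the start.
- **Key:** it measured 88.5 mm high, fully up, at the click. In the final side view it still looks up, but I did not measure it again.
- **Other things:** in the last side view the bowls, tongs and bottle look where they were. Depth readings on one bowl and the bottle repeated within about 4 mm. A third reading came out identical, but the arm partly blocks the second bowl from that camera.
- **Pan:** it was flat and roughly centred before closing, but it can't be seen inside the shut grill, so that is its last confirmed position.

**Disagreements:**
- **Bay position:** before I lowered the pan, estimates of the recess's position front to back differed by up to about 2.5 mm. I placed the pan between them and it went in without touching the walls.
- **Click:** two key readings just after the click came out about 1 mm low, probably because the sampled area took in the key's edge. A better-placed one gave 88.5 mm.

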